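# Walk a die block round and seat it on the fence key

### The job

The heavy die block has been left standing askew on the plywood board that lies over the crate. Pushing with the fingertips or the outside of the fingers, walk it round until the side with the keyway faces the fence, then push it home, so that the fence's key is fully in the keyway and that side sits flush against the fence. The block is only to be pushed: do not lift or tip it, and leave the two rollers, the brush and the spanner where they lie.

Things in the scene. Friction and masses are not known exactly. Their poses are not given: they have to be found in the camera images.
- board: plywood board, 435 x 560 x 18 mm (x, y, z), fixed, lying level across the blue crate. Origin: centre of its underside; the top, on which everything stands, is 18 mm above it (about 0.202 m above the bench). x points away from the robot, y to its left.
- fence: Fixed straight steel fence bolted to the board: a bar 180 mm long (y), 24 mm deep (x), 38 mm high, with a 12 mm high bolted foot (bolt head to 22 mm) at each end, 256 mm over all. Origin: middle of its front face, at the board's top. x points into the fence (away from the robot, square to the front face), y along it. A tapered key stands out of the front face (see point fence_face).
- die_block: Rectangular metal die block, 94 mm (x) x 116 mm (y) x 40 mm high, about 0.9 kg, loose, flat on the board, too wide to grip. Origin: centre of its underside. Its +x side (116 mm long) has the keyway; the other sides are plain. Three shallow grooves run along y in its top. It slides with friction of about 0.6 and stops when no longer pushed. Seated, its x is the fence's x and its origin 47 mm before the face.
- keyway (a point): Middle of the keyway's mouth, in the plane of the die block's +x side, 20 mm above the board; x points out of the block. The keyway is an upright slot through the full height, 28 mm wide at the mouth, tapering to 21 mm at 12 mm depth. Seated, this point meets point fence_face.
- fence_face (a point): Middle of the fence's front face, 20 mm above the board, at the root of the key; axes as the fence. The key is an upright tapered tongue that stands out 10 mm towards -x, 22 mm wide at the face, 16 mm wide at its nose, 36 mm high.
- die_center (a point): centre of the die block, half-way up (20 mm above its underside); axes as the block.
- roller_a: grooved steel roller, 41 mm across, 26 mm high, standing loose on the board at its left edge; leave alone. Origin: centre of its underside.
- roller_b: a second roller like it, nearer the robot; leave alone. Origin: centre of its underside.
- brush: Small hand brush with a rounded green back, 30 x 85 x 22 mm, lying loose near the right edge of the board, nearer the robot; leave alone. Origin: centre of its underside; its own long axis is y.
- spanner_13: open-ended spanner, 29 x 162 x 8 mm, lying loose along the right edge of the board, beside the fence; leave alone. Origin: centre of its underside; its own long axis is y.

How it is judged:
By the outcome, as a careful person would: the job done as asked, in the order asked, and still so for the second after the job is handed in, with the robot touching nothing.
It also fails if it takes over 72 s, if anything falls off the work surface, if the arm or the gripper's body presses on something with over 40 N, if the wrist force passes 120 N, or if a joint passes its speed limit or range.

### The arm

A 6-joint arm with a two-finger parallel gripper is mounted at the origin on the work surface; the furniture and walls round the work are solid. World frame = base frame: x ahead of the robot, y to its left, z up, the work surface at z = 0. Lengths are in m, angles in degrees, forces in N, time in s.
With the tool pointing down it reaches from about 0.4 to 0.925 m from the base axis. Payload 3.4 kg.
Tool frame: the origin (TCP) lies on the centre line of the jaws, within the pads' length; the fingertips stand 8 mm ahead of it and the grasp point (between the pads) lies 11 mm behind it (manip.tcp_to_tips is the distance from the TCP to the fingertips, in m); z points along the fingers, x is the direction in which the jaws open and shut, and the axes are right-handed (so a half turn about z gives the same grasp; the last joint's range is limited). The gripper opens to 85 mm and grips with 20 to 120 N. Pads are 22 mm wide; open, the fingers measure 114 mm over their backs; the gripper's body (76 mm by 85 mm) begins 54 mm behind the grasp point. The pads swing forward as they close: fully open they stand 13 mm farther back than shut.
Start: joints at [-77.034, 17.578, 86.31, -0, 76.112, -4.211], TCP at [0.17, -0.549, 0.239] pointing down, gripper open.
Joint ranges: [-179.03, 179.03], [-60, 130.46], [8.19, 133.38], [-81.62, 261.62], [5.75, 156.47], [-153.77, 153.77]. Speed limits (degrees/s): [147.25, 147.25, 180, 180, 180, 180].

### API

Orientations are given as [roll, pitch, yaw] about the fixed x, y, z axes, in that order (R = Rz(yaw) Ry(pitch) Rx(roll)).
In Python, from workcell import manip gives the robot as it stands.
- The arm moves only by the tool jog_arm, never from a script. Its argument "series" is a list of rows, each a list of 3 entries, a list of its own where there are three numbers: the shift along the tool's x, y, z as a fraction of full scale, then the turn, a rotation vector about the tool's x, y, z as a fraction of full scale, then the closure in counts, from 0 (fully open) to 255 (shut). In form: [[[dx, dy, dz], [rx, ry, rz], gripper], ...]. A call has exactly 8 rows; each row shifts and turns the pose as measured when the row begins, along the tool's axes as they then stand; what a row does not reach is not made up. Full scale, the value 1, is 0.05 m for a shift and 0.15 rad for a turn. A row lasts 1/8 s, in which the tool goes at most 62.5 mm and 10.7 degrees, less where a joint would pass 70% of its speed; a pose out of reach is approached as far as the arm can. A call with a number of a shift or a turn outside -1 to 1 is refused whole. A call with a gripper value outside its range is refused whole. The fingers move at their own pace and stop on an object; "newtons" is the grip in N (left out, the last holds). Time passes only in rows, so rows that do not move let the fingers close, or fill a call up. It gives the time, the measured TCP pose, the force and the opening at its end, in the units of the state.
- manip.read_state(): the state, without advancing time (a new reading comes with each control period).
- manip.camera(name): name is "scene" or "top"; returns the picture (384x512x3 uint8, blue, green, red); there is no depth.
- manip.camera_info(name): a dict with "camera_matrix" (3x3 intrinsics, pixels), "k1" (the pictures are not rectified: a ray, as slopes to the right and down, at radius r is drawn at 1 + k1 r^2 times it, then the intrinsics apply), "rvec" (rotation vector, rad) and "tvec" (3), from world to camera coordinates, as OpenCV has them. Camera axes: x right, y down, z forward; pixel columns grow to the right and rows downward; lengths in m; the calibration is good to about 2 mm. A picture is of the moment at which its call begins. camera_info takes no time and is no camera call.
- manip.hand_in(): hands the job in, once; it reports no verdict.
The state is a dict: "time_s": time; "qpos": joint angles; "qd": joint speeds; "joint_efforts": joint torques, N m; "tcp_pos": TCP position; "tool_rot": TCP orientation; "force": force on the tool from outside, world axes, zero at the start; "ft_torque": the same for the moment, N m; "grip_width": finger opening in m.
Only numpy, scipy, OpenCV 4.12 (cv2) and the standard library are available. Lean on these libraries where they do the work, as an engineer would, in place of code of your own. Each camera call takes 0.05 s, during which the arm holds its last target. There are 200 camera calls.

## Working session

There is one attempt and no reset: what is moved stays moved. The work goes in short steps, Python scripts to look and compute and a tool call to move; the robot and the scene stay as the last step left them, time stands still between calls to the robot, and variables do not carry over. Pictures are saved under pics/ and viewed, about 8 in all and at most 12, crops included, and the job is handed in when it is done.

Besides the shell and the picture viewer there is one more tool, called after ">>>" in YAML: its name, and indented under it one key for each argument. jog_arm: Moves the arm, as the interface text tells. Its arguments: {"type":"object","properties":{"series":{"type":"array"},"newtons":{"type":"number"}},"required":["series"]}

```bash
mkdir -p pics; cat > h.py <<'E'
import numpy as np, cv2
from workcell import manip
def cam(n):
    i=manip.camera_info(n); return np.array(i["camera_matrix"],float),float(i["k1"]),cv2.Rodrigues(np.array(i["rvec"],float))[0],np.array(i["tvec"],float).ravel()
def ray(n,uv):
    K,k1,R,t=cam(n); d=np.array([k1,0,0,0,0.])
    p=cv2.undistortPoints(np.array(uv,float).reshape(-1,1,2),K,d).reshape(-1,2)
    return -R.T@t,np.c_[p,np.ones(len(p))]@R
def plane(n,uv,z):
    o,d=ray(n,uv); return o+d*((z-o[2])/d[:,2])[:,None]
def proj(n,P):
    K,k1,R,t=cam(n); return cv2.projectPoints(np.array(P,float).reshape(-1,1,3),cv2.Rodrigues(R)[0],t,K,np.array([k1,0,0,0,0.]))[0].reshape(-1,2)
E
python3 - <<'E'
from h import *
for n in("top","scene"):
    im=manip.camera(n); cv2.imwrite(f"pics/{n}0.png",im); cv2.imwrite(f"pics/{n}0b.png",cv2.resize(im,(800,600),interpolation=cv2.INTER_CUBIC))
    K,k,R,t=cam(n); print(n,-R.T@t,K[0,0],k)
print(manip.read_state())
E
```

```text
top [ 0.41494328 -0.05258664  1.17682877] 416.4566991055629 0.03695939903510199
scene [-0.02814973  0.62882779  0.69691542] 425.93166981619106 -0.10168121532878256
{'time_s': 0.1, 'qpos': array([-7.70353358e+01,  1.76179537e+01,  8.63744303e+01,  5.07925952e-04,
        7.61118501e+01, -4.21166551e+00]), 'qd': array([ 0.02952581, -0.10078655, -0.10493535,  0.0638648 , -0.03411446,
       -0.00180084]), 'joint_efforts': array([ 1.01628557e-03, -4.58526814e+01, -2.52606547e+01,  2.73341904e-06,
        5.59621476e-03, -1.49982026e-05]), 'tcp_pos': array([ 0.1696461 , -0.54877829,  0.23848635]), 'tool_rot': array([-1.79991853e+02,  1.03916474e-01, -7.28237853e+01]), 'force': array([ 0.30929235,  0.22949064, -0.57911086]), 'ft_torque': array([ 0.0083284 ,  0.01020245, -0.01277846]), 'grip_width': 0.08577578218934993}
```

View pics/top0b.png

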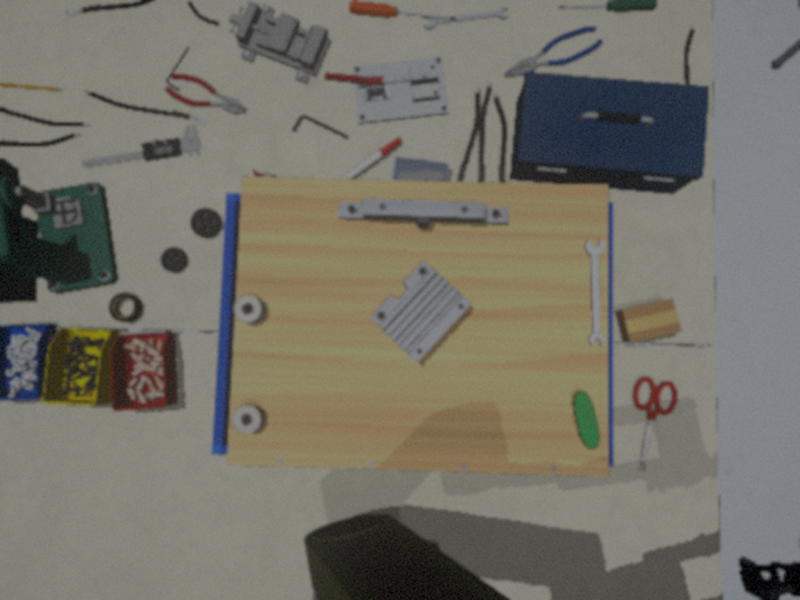

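View pics/scene0b.png

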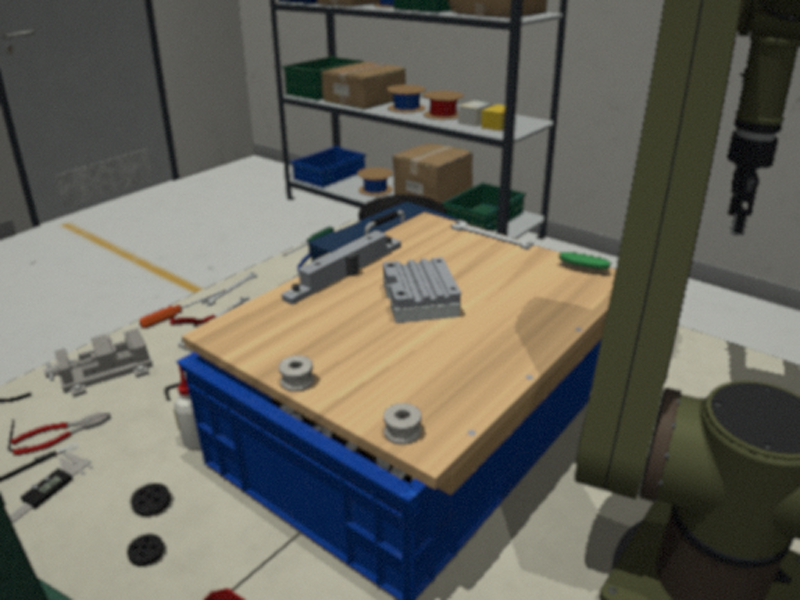

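The top view (800x600) shows the block at about (421,313). Its keyway is on the upper-left side at about (391,287), so it is yawed roughly +45°. The fence key is at (425,224). Next I measure both by colour mask.

```bash
cat >> h.py <<'E'
def block(im,zt=0.242,box=None,save=None):
    "die block pose from its top face; returns centre x,y,yaw (mod 90), sides, contour"
    s=cv2.cvtColor(im,cv2.COLOR_BGR2HSV); m=((s[...,1]<60)).astype(np.uint8)*255
    x0,y0,x1,y1=box; mm=np.zeros_like(m); mm[y0:y1,x0:x1]=m[y0:y1,x0:x1]
    c=max(cv2.findContours(mm,cv2.RETR_EXTERNAL,cv2.CHAIN_APPROX_NONE)[0],key=cv2.contourArea)
    P=plane("top",c.reshape(-1,2),zt)[:,:2]
    return P,cv2.minAreaRect((P*1000).astype(np.float32)),mm
E
python3 - <<'E'
from h import *
im=cv2.imread("pics/top0.png"); 
P,r,mm=block(im,box=(225,155,315,245)); print("block",r,cv2.boxPoints(r).round(1).tolist())
s=cv2.cvtColor(im,cv2.COLOR_BGR2HSV)
print("sat wood/block",s[260,200],s[200,270],s[200,262])
# fence: z top 0.240
P,r,mf=block(im,0.24,(210,120,335,152)); print("fence",r,cv2.boxPoints(r).round(1).tolist())
# board corners
m=((s[...,0]>8)&(s[...,0]<25)&(s[...,1]>70)).astype(np.uint8)*255
c=max(cv2.findContours(m,cv2.RETR_EXTERNAL,cv2.CHAIN_APPROX_NONE)[0],key=cv2.contourArea)
B=plane("top",c.reshape(-1,2),0.202)[:,:2]; rb=cv2.minAreaRect((B*1000).astype(np.float32)); print("board",rb)
o=im.copy(); o[mm>0]=o[mm>0]//2+np.array([0,0,127],np.uint8); o[mf>0]=o[mf>0]//2+np.array([0,127,0],np.uint8)
a=im[110:250,200:350]; b=o[110:250,200:350]
cv2.imwrite("pics/crop1.png",np.vstack([cv2.resize(a,None,fx=4,fy=4,interpolation=cv2.INTER_CUBIC)])); 
cv2.imwrite("pics/crop1.png",cv2.resize(np.hstack([a,b]),(800,374),interpolation=cv2.INTER_CUBIC))
E
```

```text
block ((488.0798645019531, -56.635040283203125), (97.39896392822266, 119.16229248046875), 48.61205291748047) [[411.20001220703125, -53.79999923706055], [500.6000061035156, -132.60000610351562], [565.0, -59.5], [475.6000061035156, 19.299999237060547]]
sat wood/block [ 20  89 141] [107  16 114] [105   9 112]
fence ((633.3670043945312, -56.64873504638672), (249.8563232421875, 39.336952209472656), 88.94408416748047) [[611.4000244140625, -181.1999969482422], [650.7000122070312, -181.89999389648438], [655.2999877929688, 67.9000015258789], [616.0, 68.5999984741211]]
board ((404.55218505859375, -55.639495849609375), (294.5906066894531, 558.1469116210938), 0.025341324508190155)
```

View pics/crop1.png

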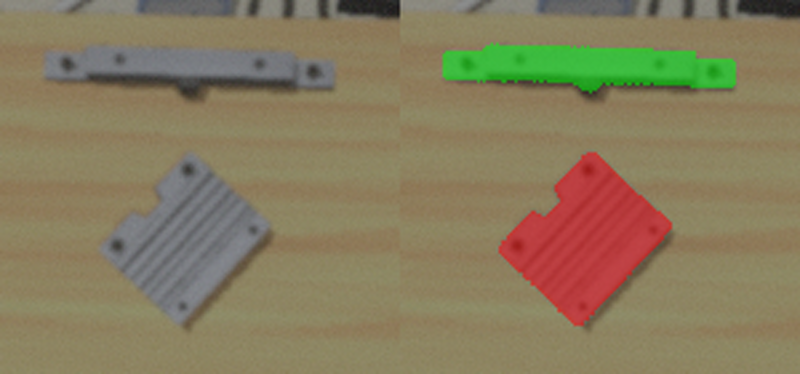

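Red mask fits the block (centre (0.488,-0.057), yaw 48.6°, sides 97x119 against 94x116). Green mask fits the fence, key at about (191,90) in the left crop. I'll refine the fence pose while I start moving.

```bash
python3 - <<'E'
from h import *
im=cv2.imread("pics/top0.png"); print("tips",manip.tcp_to_tips)
s=cv2.cvtColor(im,cv2.COLOR_BGR2HSV)
g=cv2.GaussianBlur(s[...,1].astype(np.float32),(3,3),0)
# back top edge and bar ends
cols=list(range(238,308)); uv=[]
for u in cols:
    col=g[118:140,u]; i=np.where((col[:-1]>=50)&(col[1:]<50))[0]
    if len(i): i=i[0]; uv.append((u,118+i+(col[i]-50)/(col[i]-col[i+1])))
P=plane("top",uv,0.240)[:,:2]; k,b=np.polyfit(P[:,1],P[:,0],1); e=P[:,0]-(k*P[:,1]+b); k2=np.abs(e)<.002; k,b=np.polyfit(P[k2,1],P[k2,0],1)
print("back edge yaw",-np.degrees(np.arctan(k)),"x at y=-.057",b+k*-.057,e.std(),len(uv))
v=cv2.cvtColor(im,cv2.COLOR_BGR2GRAY)
for u in (255,285): print(u,v[122:152,u].tolist())
for r in(130,131,132): print(r,v[r,214:244].tolist(),v[r,296:330].tolist())
for r in(142,144): print(r,v[r,258:286].tolist(),s[r,258:286,1].tolist())
# key position via bar top ends at rows guess
for n,uvv in(("endL",(231.9,131)),("endR",(311.7,132.5)),("key",(271.6,144))): print(n,plane("top",[uvv],.24))
E
```

```text
tips 0.008
back edge yaw -0.6178410149407847 x at y=-.057 0.6524038204273157 0.00013965609493550682 70
255 [130, 131, 129, 125, 123, 127, 127, 122, 121, 120, 123, 124, 125, 127, 122, 101, 77, 62, 61, 73, 90, 110, 123, 125, 125, 125, 122, 125, 128, 130]
285 [127, 128, 126, 128, 128, 123, 120, 125, 123, 122, 124, 125, 125, 126, 126, 122, 106, 76, 58, 68, 76, 92, 109, 125, 130, 128, 120, 123, 123, 125]
130 [126, 121, 121, 123, 125, 123, 128, 124, 126, 118, 114, 114, 119, 122, 122, 123, 119, 116, 117, 123, 122, 121, 123, 120, 122, 121, 122, 124, 117, 106] [120, 118, 120, 121, 120, 119, 122, 118, 120, 122, 118, 118, 121, 120, 119, 125, 123, 124, 125, 125, 126, 126, 123, 124, 124, 125, 127, 123, 126, 123, 125, 124, 124, 123]
131 [122, 127, 121, 119, 123, 125, 122, 123, 116, 103, 97, 97, 106, 117, 124, 124, 118, 119, 117, 122, 122, 122, 123, 122, 124, 123, 123, 120, 110, 99] [112, 110, 114, 118, 121, 117, 118, 116, 120, 118, 121, 120, 117, 118, 114, 114, 124, 124, 126, 124, 127, 125, 126, 125, 125, 124, 125, 127, 125, 125, 123, 129, 125, 125]
132 [125, 123, 121, 119, 121, 122, 127, 119, 108
[... 177 characters left out ...]
5, 123, 123, 128, 126, 123, 125, 125, 125, 125, 123, 121, 124, 122, 124, 126, 126, 126, 128]
142 [94, 89, 89, 86, 86, 90, 89, 81, 69, 62, 62, 60, 63, 63, 64, 57, 64, 69, 74, 73, 85, 86, 85, 84, 78, 72, 82, 76] [89, 97, 93, 97, 85, 93, 91, 93, 68, 24, 20, 25, 16, 24, 12, 13, 42, 70, 72, 86, 71, 80, 96, 76, 84, 89, 76, 78]
144 [125, 125, 124, 122, 121, 122, 122, 115, 98, 81, 58, 50, 52, 57, 52, 59, 70, 78, 87, 91, 108, 123, 122, 119, 113, 110, 114, 109] [86, 86, 87, 89, 89, 91, 87, 85, 90, 82, 88, 63, 64, 45, 62, 80, 69, 91, 88, 101, 94, 86, 93, 91, 90, 91, 88, 91]
endL [[0.64158088 0.03161311 0.24      ]]
endR [[ 0.64254483 -0.15086119  0.24      ]]
key [[ 0.61369199 -0.0600312   0.24      ]]
```

>>> jog_arm:
  series:
    - [[0, 0, -1], [0, 0, 0], 255]
    - [[0, 0, -1], [0, 0, 0.5], 255]
    - [[0, 0, -0.5], [0, 0, 0.5], 255]
    - [[0, 0, 0], [0, 0, 0.5], 255]
    - [[0, 0, 0], [0, 0, 0.5], 255]
    - [[0, 0, 0], [0, 0, 0], 255]
    - [[0, 0, 0], [0, 0, 0], 255]
    - [[0, 0, 0], [0, 0, 0], 255]

```text
time_s: 1.1
tcp_pos: [0.1692, -0.5468, 0.3629]
tool_rot: [179.8, 0.7, -90.4]
force: [0.1, -1.1, -0.8]
grip_width: 0.0002
```

>>> jog_arm:
  series:
    - [[-0.8, -0.8, 0], [0, 0, 0], 255]
    - [[-0.8, -0.8, 0], [0, 0, 0], 255]
    - [[-0.8, -0.8, 0], [0, 0, 0], 255]
    - [[-0.8, -0.8, 0], [0, 0, 0], 255]
    - [[-0.8, -0.8, 0], [0, 0, 0], 255]
    - [[-1, -0.5, 0], [0, 0, 0], 255]
    - [[-1, -0.5, 0], [0, 0, 0], 255]
    - [[-1, -0.5, 0], [0, 0, 0], 255]

```text
time_s: 2.1
tcp_pos: [0.4537, -0.1933, 0.3636]
tool_rot: [179.8, 0.7, -90.7]
force: [0.5, -0.8, -1.2]
grip_width: 0.0
```

>>> jog_arm:
  series:
    - [[-1, 0, 0], [0, 0, 0], 255]
    - [[-1, 0, 0], [0, 0, 0], 255]
    - [[-1, 0, 0], [0, 0, 0], 255]
    - [[-0.8, 0.1, 0], [0, 0, 0], 255]
    - [[-0.7, 0, 0], [0, 0, 0], 255]
    - [[0, 0, 0.8], [0, 0, 0], 255]
    - [[0, 0, 0.8], [0, 0, 0], 255]
    - [[0, 0, 0.7], [0, 0, 0], 255]

```text
time_s: 3.1
tcp_pos: [0.4543, 0.0457, 0.2514]
tool_rot: [-179.6, 0.8, -89.9]
force: [0.2, 0.2, 0.2]
grip_width: 0.0
```

>>> jog_arm:
  series:
    - [[0.2, 0.1, 0.3], [0, 0, 0], 255]
    - [[0, 0, 0.3], [0, 0, 0], 255]
    - [[0, 0, 0], [0, 0, 0], 255]
    - [[0.1, -0.12, 0], [0, 0, 0], 255]
    - [[0.1, -0.12, 0], [0, 0, 0], 255]
    - [[0.1, -0.12, 0], [0, 0, 0], 255]
    - [[0.1, -0.12, 0], [0, 0, 0], 255]
    - [[0, 0, 0], [0, 0, 0], 255]

```text
time_s: 4.1
tcp_pos: [0.4733, 0.0161, 0.2185]
tool_rot: [-179.9, 1.0, -89.7]
force: [0.1, -0.0, -0.1]
grip_width: -0.0002
```

```bash
python3 - <<'E'
from h import *
im=manip.camera("top"); cv2.imwrite("pics/t1.png",im); sc=manip.camera("scene")
a=cv2.resize(im[110:260,200:350],(500,500),interpolation=cv2.INTER_CUBIC)
b=cv2.resize(sc[130:230,190:310],(300,250),interpolation=cv2.INTER_CUBIC)
o=np.zeros((500,800,3),np.uint8); o[:,:500]=a; o[:250,500:]=b; cv2.imwrite("pics/t1c.png",o)
E
```

```text
(no output)
```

View pics/t1c.png

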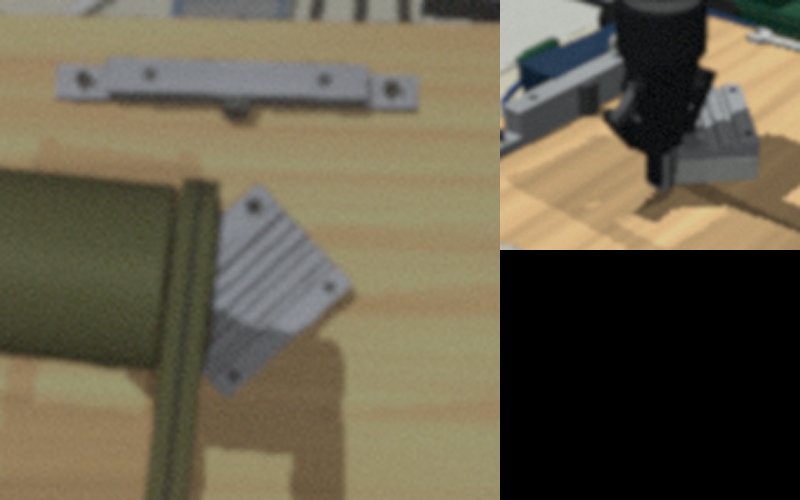

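The finger touches the block's +y side near the left corner, and the block has barely moved (right corner at (350,290) in the crop). I continue the push.

>>> jog_arm:
  series:
    - [[0.1, -0.12, 0], [0, 0, 0], 255]
    - [[0.1, -0.12, 0], [0, 0, 0], 255]
    - [[0.1, -0.12, 0], [0, 0, 0], 255]
    - [[-0.2, 0.2, 0], [0, 0, 0], 255]
    - [[-0.6, 0.5, 0], [0, 0, 0], 255]
    - [[0, 0.5, -1], [0, 0, 0], 255]
    - [[0, 1, -1], [0, 0, 0], 255]
    - [[0, 0, 0], [0, 0, 0], 255]

```text
time_s: 5.2
tcp_pos: [0.3828, 0.0412, 0.3151]
tool_rot: [-180.0, 1.0, -89.7]
force: [0.2, -0.3, -0.0]
grip_width: -0.0003
```

```bash
python3 - <<'E'
from h import *
im=manip.camera("top"); cv2.imwrite("pics/t2.png",im)
P,r,mm=block(im,box=(225,153,320,255)); print(r,cv2.boxPoints(r).round(1).tolist(),manip.read_state()["tcp_pos"])
cv2.imwrite("pics/t2c.png",cv2.resize(im[110:260,200:350],(500,500),interpolation=cv2.INTER_CUBIC))
E
```

```text
((499.05902099609375, -78.913818359375), (97.34400177001953, 120.36231994628906), 34.93049240112305) [[424.70001220703125, -57.400001525878906], [493.6000061035156, -156.10000610351562], [573.4000244140625, -100.4000015258789], [504.5, -1.7000000476837158]] [0.38377471 0.0411876  0.31378069]
```

View pics/t2c.png

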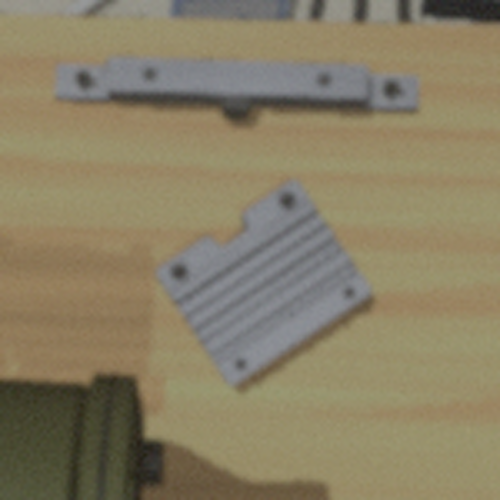

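The block is now at (0.499,-0.079), yaw 35°; keyway at (232,228) in the crop. Next I push on the -x side near its left end.

>>> jog_arm:
  series:
    - [[0.86, -0.18, 0], [0, 0, 0], 255]
    - [[0.86, -0.18, 0], [0, 0, 0], 255]
    - [[0.86, -0.18, 0.2], [0, 0, 0], 255]
    - [[0, 0, 0.7], [0, 0, 0], 255]
    - [[0, 0, 0.7], [0, 0, 0], 255]
    - [[0, 0, 0.3], [0, 0, 0], 255]
    - [[0, 0, 0], [0, 0, 0], 255]
    - [[0, 0, 0], [0, 0, 0], 255]

```text
time_s: 6.25
tcp_pos: [0.4154, -0.0915, 0.21]
tool_rot: [179.7, 0.9, -89.6]
force: [-3.2, 1.4, 11.5]
grip_width: -0.0003
```

>>> jog_arm:
  series:
    - [[0, 0, -0.2], [0, 0, 0], 255]
    - [[0, 0, 0], [0, 0, 0], 255]
    - [[-0.09, -0.11, 0], [0, 0, 0], 255]
    - [[-0.09, -0.11, 0], [0, 0, 0], 255]
    - [[-0.09, -0.11, 0], [0, 0, 0], 255]
    - [[-0.09, -0.11, 0], [0, 0, 0], 255]
    - [[-0.09, -0.11, 0], [0, 0, 0], 255]
    - [[-0.09, -0.11, 0], [0, 0, 0], 255]

```text
time_s: 7.25
tcp_pos: [0.441, -0.0648, 0.2161]
tool_rot: [178.4, 0.6, -89.5]
force: [-7.5, -3.4, 7.2]
grip_width: -0.0
```

```bash
python3 - <<'E'
from h import *
im=manip.camera("top"); cv2.imwrite("pics/t3.png",im)
P,r,mm=block(im,box=(225,153,320,255)); print(r,cv2.boxPoints(r).round(1).tolist(),manip.read_state()["tcp_pos"])
E
```

```text
((551.9849243164062, -100.98157501220703), (69.09825134277344, 48.30795669555664), 75.41031646728516) [[519.9000244140625, -128.3000030517578], [566.7000122070312, -140.5], [584.0999755859375, -73.5999984741211], [537.2999877929688, -61.5]] [ 0.44170025 -0.06412346  0.21605276]
```

>>> jog_arm:
  series:
    - [[-0.07, -0.13, 0], [0, 0, 0], 255]
    - [[-0.07, -0.13, 0], [0, 0, 0], 255]
    - [[-0.06, -0.13, 0], [0, 0, 0], 255]
    - [[0, 0.3, 0], [0, 0, 0], 255]
    - [[0, 0.6, -0.4], [0, 0, 0], 255]
    - [[0, 0.4, -1], [0, 0, 0], 255]
    - [[0, 0, -1], [0, 0, 0], 255]
    - [[0, 0, 0], [0, 0, 0], 255]

```text
time_s: 8.3
tcp_pos: [0.3895, -0.0536, 0.3392]
tool_rot: [177.2, 0.6, -89.3]
force: [0.2, 0.1, -0.7]
grip_width: 0.0
```

```bash
python3 - <<'E'
from h import *
im=manip.camera("top"); cv2.imwrite("pics/t4.png",im)
P,r,mm=block(im,box=(215,153,320,245)); print(r,cv2.boxPoints(r).round(1).tolist(),manip.read_state()["tcp_pos"],manip.read_state()["tool_rot"])
cv2.imwrite("pics/t4c.png",cv2.resize(im[110:260,200:350],(500,500),interpolation=cv2.INTER_CUBIC))
E
```

```text
((514.7029418945312, -73.86381530761719), (106.18497467041016, 118.07781982421875), 14.17424488067627) [[448.79998779296875, -29.600000381469727], [477.70001220703125, -144.10000610351562], [580.5999755859375, -118.0999984741211], [551.7000122070312, -3.5999999046325684]] [ 0.3879431  -0.05320176  0.33715273] [176.91991717   0.71379423 -89.30318843]
```

View pics/t4c.png

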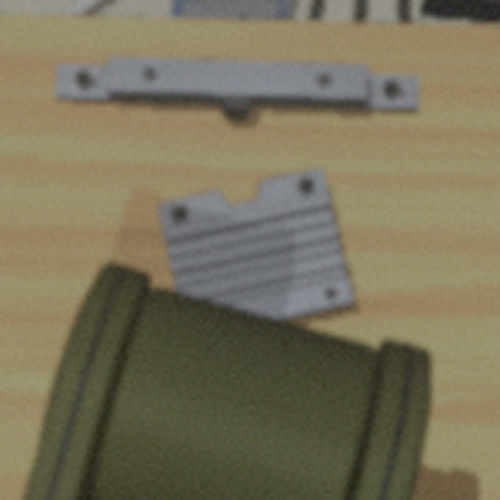

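Only the arm hides part of the block: its front corners give yaw about 14° and centre about (0.519,-0.073), so it is about 15 mm too far toward -y. A +y push on its right side near the back corner gives both the turn and the shift.

>>> jog_arm:
  series:
    - [[0.78, -0.75, 0], [0.18, 0, 0], 255]
    - [[0.78, -0.75, 0], [0.18, 0, 0], 255]
    - [[0.78, -0.75, 0], [0, 0, 0], 255]
    - [[0, 0, 0.6], [0, 0, 0], 255]
    - [[0, 0, 0.6], [0, 0, 0], 255]
    - [[0, 0, 0.5], [0, 0, 0], 255]
    - [[0, 0, 0.3], [0, 0, 0], 255]
    - [[0, 0, 0], [0, 0, 0], 255]

```text
time_s: 9.35
tcp_pos: [0.4957, -0.1659, 0.2144]
tool_rot: [178.9, 1.4, -89.3]
force: [-0.3, 0.0, 0.3]
grip_width: 0.0001
```

>>> jog_arm:
  series:
    - [[-0.1, 0, -0.08], [0.1, 0, 0], 255]
    - [[-0.14, 0, 0], [0, 0, 0], 255]
    - [[-0.14, 0, 0], [0, 0, 0], 255]
    - [[-0.14, 0, 0], [0, 0, 0], 255]
    - [[-0.12, 0, 0], [0, 0, 0], 255]
    - [[0.3, 0, 0], [0, 0, 0], 255]
    - [[0.9, 0, 0], [0, 0, 0], 255]
    - [[1, 0, -0.5], [0, 0, 0], 255]

```text
time_s: 10.35
tcp_pos: [0.4968, -0.242, 0.2426]
tool_rot: [179.9, 1.5, -88.8]
force: [1.2, -0.6, 0.2]
grip_width: -0.0
```

```bash
python3 - <<'E'
from h import *
im=manip.camera("top"); cv2.imwrite("pics/t5.png",im)
P,r,mm=block(im,box=(215,153,315,245)); print(r,cv2.boxPoints(r).round(1).tolist(),manip.read_state()["tcp_pos"],manip.read_state()["tool_rot"])
cv2.imwrite("pics/t5c.png",cv2.resize(im[110:260,200:350],(500,500),interpolation=cv2.INTER_CUBIC))
E
```

```text
((522.3302612304688, -55.235992431640625), (98.86856079101562, 119.2081527709961), 7.8866071701049805) [[465.20001220703125, -3.0], [481.5, -121.0999984741211], [579.5, -107.5], [563.0999755859375, 10.600000381469727]] [ 0.49993753 -0.25067662  0.24717832] [-179.68321349    0.81208829  -88.99975234]
```

View pics/t5c.png

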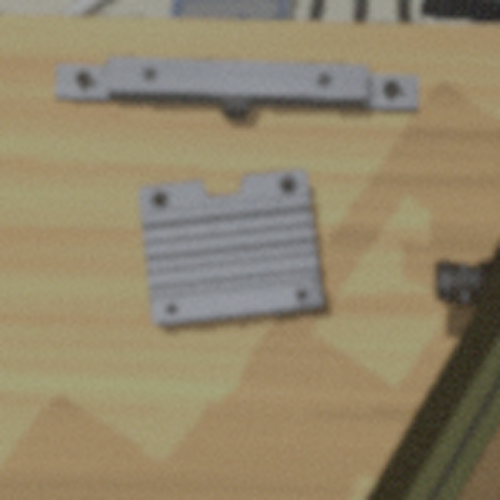

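Block at (0.522,-0.055), yaw about 8°, keyway at (224,190) and key at (238,112) in the crop. After straightening it should line up with the key. Now I open the jaws and go behind it for a two-finger push.

>>> jog_arm:
  series:
    - [[0, 0.4, -0.9], [0, 0, 0.1], 0]
    - [[0, 0.8, -0.5], [0, 0, 0.1], 0]
    - [[-0.9, 0.1, 0], [0, 0, 0], 0]
    - [[-0.9, 0, 0], [0, 0, 0], 0]
    - [[-0.9, 0, 0], [0, 0, 0], 0]
    - [[-0.8, 0, 0], [0, 0, 0], 0]
    - [[-0.2, 0, 0], [0, 0, 0], 0]
    - [[0, 0, 0], [0, 0, 0], 0]

```text
time_s: 11.4
tcp_pos: [0.442, -0.0708, 0.3252]
tool_rot: [-178.8, 0.8, -91.4]
force: [0.6, -0.2, 0.5]
grip_width: 0.0854
```

>>> jog_arm:
  series:
    - [[-0.2, 0.2, 0], [-0.1, 0, -0.08], 0]
    - [[0, 0, 0.6], [0, 0, 0], 0]
    - [[0, 0, 0.6], [0, 0, 0], 0]
    - [[0, 0, 0.5], [0, 0, 0], 0]
    - [[0, 0, 0.3], [0, 0, 0], 0]
    - [[0, 0, 0], [0, 0, 0], 0]
    - [[0, 0, 0], [0, 0, 0], 0]
    - [[0, 0, 0], [0, 0, 0], 0]

```text
time_s: 12.4
tcp_pos: [0.4322, -0.0637, 0.2238]
tool_rot: [-179.8, 0.7, -91.1]
force: [-0.5, -0.1, 0.4]
grip_width: 0.0854
```

>>> jog_arm:
  series:
    - [[-0.1, 0, 0.18], [0, 0, 0], 0]
    - [[0, -0.2, 0], [0, 0, 0], 0]
    - [[0, -0.14, 0], [0, 0, 0], 0]
    - [[0, -0.14, 0], [0, 0, 0], 0]
    - [[0, -0.14, 0], [0, 0, 0], 0]
    - [[0, -0.14, 0], [0, 0, 0], 0]
    - [[0, -0.14, 0], [0, 0, 0], 0]
    - [[0, 0, 0], [0, 0, 0], 0]

```text
time_s: 13.4
tcp_pos: [0.4744, -0.0563, 0.2144]
tool_rot: [179.5, 1.0, -90.9]
force: [0.2, 0.2, -0.9]
grip_width: 0.0856
```

```bash
python3 - <<'E'
from h import *
print(manip.read_state()["tcp_pos"],manip.read_state()["tool_rot"])
im=manip.camera("top"); cv2.imwrite("pics/t6.png",im);sc=manip.camera("scene")
o=np.zeros((500,800,3),np.uint8); o[:,:500]=cv2.resize(im[110:260,200:350],(500,500),interpolation=cv2.INTER_CUBIC); o[:250,500:]=cv2.resize(sc[130:230,190:310],(300,250),interpolation=cv2.INTER_CUBIC); cv2.imwrite("pics/t6c.png",o)
E
```

```text
[ 0.47440491 -0.05627116  0.21437174] [179.49154859   0.99678003 -90.92671183]
```

View pics/t6c.png

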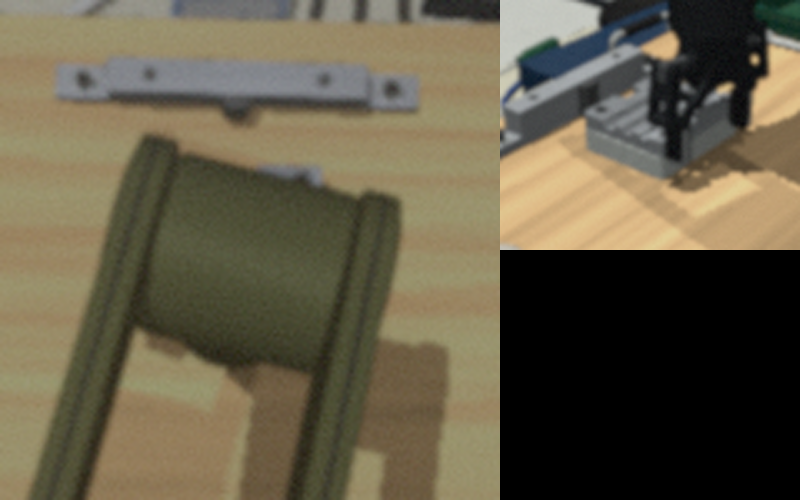

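The arm hides the block from above; the scene crop shows both fingers at its back side around (665,155) and (740,120). I push a bit more, then clear the view and measure.

>>> jog_arm:
  series:
    - [[0, -0.14, 0], [0, 0, 0], 0]
    - [[0, -0.12, 0], [0, 0, 0], 0]
    - [[0, 0.4, 0], [0, 0, 0], 0]
    - [[0, 0.8, -0.2], [0, 0, 0], 0]
    - [[0.3, 0.2, -1], [0, 0, 0], 0]
    - [[1, 0, -0.4], [0, 0, 0], 0]
    - [[1, 0, 0], [0, 0, 0], 0]
    - [[1, 0, 0], [0, 0, 0], 0]

```text
time_s: 14.5
tcp_pos: [0.4104, -0.2243, 0.2948]
tool_rot: [179.1, 0.8, -90.6]
force: [0.1, 0.7, -0.2]
grip_width: 0.0857
```

```bash
python3 - <<'E'
from h import *
print(manip.read_state()["tcp_pos"],manip.read_state()["tool_rot"])
im=manip.camera("top"); cv2.imwrite("pics/t7.png",im)
P,r,mm=block(im,box=(215,146,315,245)); print(r,cv2.boxPoints(r).round(1).tolist())
cv2.imwrite("pics/t7c.png",cv2.resize(im[120:230,210:330],(785,720),interpolation=cv2.INTER_CUBIC)[:600])
# column profile through keyway
s=cv2.cvtColor(im,cv2.COLOR_BGR2HSV)[...,1]
mid=P.mean(0); ys=P[P[:,0]>P[:,0].max()-.006]; print("front pts y",np.sort(ys[:,1]).round(4)[::3].tolist())
notch=P[(abs(P[:,1]-r[0][1]/1000)<.02)&(P[:,0]>r[0][0]/1000+.025)]; print("notch",np.sort(notch[notch[:,0]<P[:,0].max()-.006][:,1]).round(4).tolist())
E
```

```text
[ 0.41038869 -0.22426652  0.29479676] [179.1258419    0.80894392 -90.63164973]
((539.0742797851562, -59.25940704345703), (119.83439636230469, 98.61901092529297), 88.7869873046875) [[488.5, -118.0999984741211], [587.0999755859375, -120.19999694824219], [589.5999755859375, -0.4000000059604645], [491.0, 1.7000000476837158]]
front pts y [-0.1161, -0.1093, -0.1025, -0.0957, -0.0889, -0.0821, -0.0752, -0.0457, -0.0389, -0.032, -0.0252, -0.0184, -0.0115, -0.0048]
notch [-0.0709, -0.0708, -0.0687, -0.0665, -0.0641, -0.0619, -0.0596, -0.0573, -0.0551, -0.0528, -0.0505, -0.0482, -0.0481, -0.0481]
```

View pics/t7c.png

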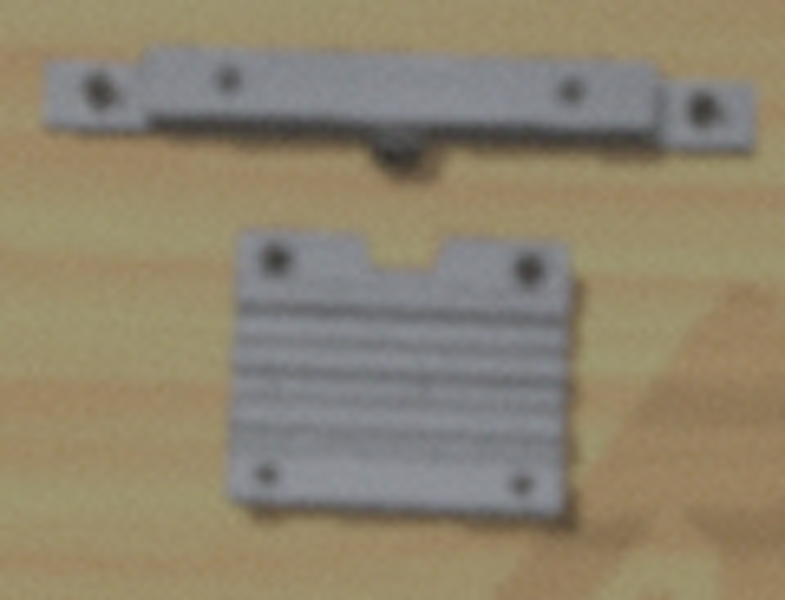

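Block is at yaw about -1.2° (fence about -1°). Keyway mid is at column 402 and key/bar mid at 403, so they are aligned to within 1 mm, with about 41 mm left to go. I return behind it for the final push.

>>> jog_arm:
  series:
    - [[-0.8, -0.1, 0], [0, 0, 0], 0]
    - [[-0.8, -0.1, 0], [0, 0, 0], 0]
    - [[-0.8, -0.1, 0], [0, 0, 0.03], 0]
    - [[-0.7, 0, 0], [0, 0, 0], 0]
    - [[0, 0, 0.5], [0, 0, 0], 0]
    - [[0, 0, 0.5], [0, 0, 0], 0]
    - [[0, 0, 0.4], [0, 0, 0], 0]
    - [[0, 0, 0], [0, 0, 0], 0]

```text
time_s: 15.55
tcp_pos: [0.4357, -0.0764, 0.2256]
tool_rot: [179.9, 0.1, -91.6]
force: [0.1, 0.0, 0.4]
grip_width: 0.0855
```

>>> jog_arm:
  series:
    - [[-0.3, 0, 0.15], [0, 0, -0.05], 0]
    - [[0, 0, 0], [0, 0, 0], 0]
    - [[0, -0.3, 0], [0, 0, 0], 0]
    - [[0, -0.3, 0], [0, 0, 0], 0]
    - [[0, -0.14, 0], [0, 0, 0], 0]
    - [[0, -0.14, 0], [0, 0, 0], 0]
    - [[0, -0.14, 0], [0, 0, 0], 0]
    - [[0, 0, 0], [0, 0, 0], 0]

```text
time_s: 16.55
tcp_pos: [0.4886, -0.0618, 0.2202]
tool_rot: [179.6, 0.1, -91.1]
force: [1.1, -0.6, 0.8]
grip_width: 0.0853
```

>>> jog_arm:
  series:
    - [[0, -0.12, 0.06], [0, 0, 0], 0]
    - [[0, -0.12, 0], [0, 0, 0], 0]
    - [[0, -0.12, 0], [0, 0, 0], 0]
    - [[0, -0.12, 0], [0, 0, 0], 0]
    - [[0, -0.12, 0], [0, 0, 0], 0]
    - [[0, -0.1, 0], [0, 0, 0], 0]
    - [[0, -0.08, 0], [0, 0, 0], 0]
    - [[0, -0.08, 0], [0, 0, 0], 0]

```text
time_s: 17.55
tcp_pos: [0.5052, -0.0616, 0.215]
tool_rot: [176.4, 0.1, -91.1]
force: [-11.3, -0.3, 9.0]
grip_width: 0.0852
```

>>> jog_arm:
  series:
    - [[0, -0.15, 0], [0.15, 0, 0], 0]
    - [[0, -0.15, 0], [0.15, 0, 0], 0]
    - [[0, -0.15, 0], [0.1, 0, 0], 0]
    - [[0, -0.15, 0], [0.1, 0, 0], 0]
    - [[0, -0.12, 0], [0.1, 0, 0], 0]
    - [[0, -0.1, 0], [0.1, 0, 0], 0]
    - [[0, -0.1, 0], [0.1, 0, 0], 0]
    - [[0, -0.1, 0], [0.1, 0, 0], 0]

```text
time_s: 18.55
tcp_pos: [0.5232, -0.0612, 0.212]
tool_rot: [-179.5, 0.2, -91.1]
force: [-13.0, 0.6, 8.5]
grip_width: 0.0854
```

>>> jog_arm:
  series:
    - [[0, -0.12, -0.06], [0.05, 0, 0], 0]
    - [[0, -0.12, 0], [0.05, 0, 0], 0]
    - [[0, -0.12, 0], [0.05, 0, 0], 0]
    - [[0, -0.12, 0], [0.05, 0, 0], 0]
    - [[0, -0.12, 0], [0.05, 0, 0], 0]
    - [[0, -0.12, 0], [0.05, 0, 0], 0]
    - [[0, -0.12, 0], [0.05, 0, 0], 0]
    - [[0, -0.12, 0], [0.05, 0, 0], 0]

```text
time_s: 19.55
tcp_pos: [0.5224, -0.0606, 0.2082]
tool_rot: [178.4, 0.3, -91.0]
force: [-16.1, -1.2, 12.4]
grip_width: 0.0854
```

The tool has stopped advancing at x=0.522 with 16 N, near the predicted 0.528. I press a little harder, then back off and check.

>>> jog_arm:
  series:
    - [[0, -0.1, -0.1], [0.1, 0, 0], 0]
    - [[0, -0.22, -0.05], [0.1, 0, 0], 0]
    - [[0, -0.25, 0], [0.1, 0, 0], 0]
    - [[0, -0.25, 0], [0.1, 0, 0], 0]
    - [[0, -0.25, 0], [0.05, 0, 0], 0]
    - [[0, -0.25, 0], [0.05, 0, 0], 0]
    - [[0, -0.25, 0], [0.05, 0, 0], 0]
    - [[0, -0.25, 0], [0.05, 0, 0], 0]

```text
time_s: 20.55
tcp_pos: [0.5196, -0.0599, 0.2059]
tool_rot: [172.8, 0.3, -90.7]
force: [-31.8, -0.1, 28.2]
grip_width: 0.0858
```

>>> jog_arm:
  series:
    - [[0, 0.15, -0.05], [0, 0, 0], 0]
    - [[0, 0.4, 0], [0.1, 0, 0], 0]
    - [[0, 0.8, -0.2], [0.2, 0, 0], 0]
    - [[0, 0.8, -0.6], [0.2, 0, 0], 0]
    - [[0.3, 0.2, -0.8], [0, 0, 0], 0]
    - [[1, 0, -0.3], [0, 0, 0], 0]
    - [[1, 0, 0], [0, 0, 0], 0]
    - [[1, 0, 0], [0, 0, 0], 0]

```text
time_s: 21.55
tcp_pos: [0.4079, -0.2267, 0.3183]
tool_rot: [178.0, 0.0, -90.4]
force: [0.7, 0.0, 0.7]
grip_width: 0.0857
```

```bash
python3 - <<'E'
from h import *
print(manip.read_state()["tcp_pos"],manip.read_state()["tool_rot"])
im=manip.camera("top"); cv2.imwrite("pics/t8.png",im); sc=manip.camera("scene"); cv2.imwrite("pics/s8.png",sc)
o=np.zeros((600,800,3),np.uint8); o[:,:480]=cv2.resize(im[115:215,230:310],(480,600),interpolation=cv2.INTER_CUBIC)
o[:400,480:]=cv2.resize(sc[130:230,180:260],(320,400),interpolation=cv2.INTER_CUBIC); cv2.imwrite("pics/t8c.png",o)
# back top edge of block, z .242
s=cv2.GaussianBlur(cv2.cvtColor(im,cv2.COLOR_BGR2HSV)[...,1].astype(np.float32),(3,3),0); uv=[]
for u in range(250,294):
    c=s[165:215,u]; i=np.where((c[:-1]<50)&(c[1:]>=50))[0]
    if len(i): i=i[0]; uv.append((u,165+i+(50-c[i])/(c[i+1]-c[i])))
P=plane("top",uv,.242); k,b=np.polyfit(P[:,1],P[:,0],1); print("block back: x",b+k*-.058,"yaw",-np.degrees(np.arctan(k)),"-> front x",b-k*.058+.094, "expect face .6284")
E
```

```text
[ 0.40794009 -0.22668784  0.31830456] [ 1.77953210e+02  4.45677859e-02 -9.03529657e+01]
block back: x 0.5295472077896725 yaw -0.6140446527926902 -> front x 0.6235472077896724 expect face .6284
```

View pics/t8c.png

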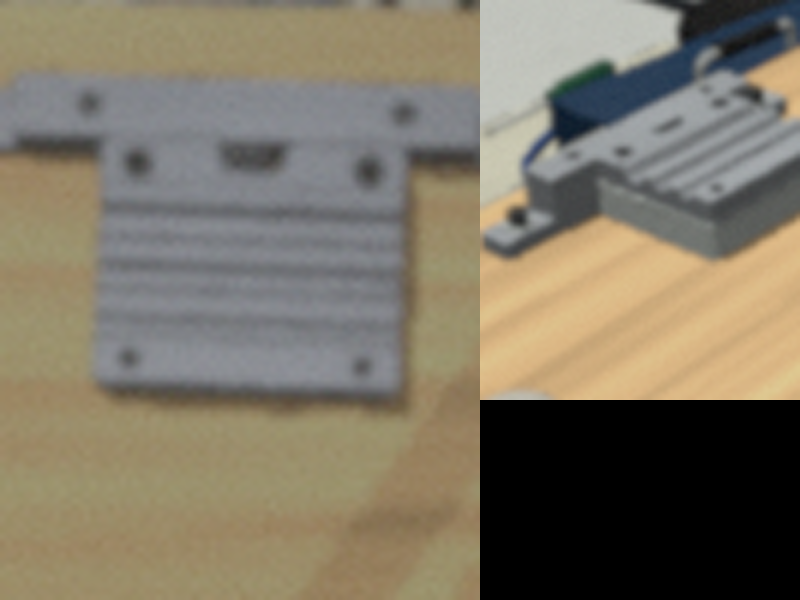

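Top crop: the block is against the fence and the key sits inside the keyway at (252,157). The scene crop shows the block meeting the fence at (600,180) with no visible gap. I check the seam numerically.

```bash
python3 - <<'E'
from h import *
im=cv2.imread("pics/t8.png"); g=cv2.cvtColor(im,cv2.COLOR_BGR2GRAY).astype(float)
for a,b in((249,252),(258,265),(279,284),(285,288),(294,305),(268,275)): print(a,b,g[132:147,a:b+10 if b>300 else b].mean(1).round().astype(int).tolist())
o=im[128:150,244:304]; cv2.imwrite("pics/t9c.png",cv2.resize(o,(800,293),interpolation=cv2.INTER_CUBIC))
s=cv2.imread("pics/s8.png")[145:195,195:265]; cv2.imwrite("pics/t9c.png",np.vstack([cv2.resize(o,(800,293),interpolation=cv2.INTER_CUBIC),cv2.resize(s,(420,300),interpolation=cv2.INTER_CUBIC)[:, :].copy() if 0 else cv2.copyMakeBorder(cv2.resize(s,(420,300),interpolation=cv2.INTER_CUBIC),0,0,0,380,cv2.BORDER_CONSTANT)]))
E
```

```text
249 252 [135, 137, 134, 138, 134, 130, 128, 125, 115, 108, 109, 117, 124, 128, 133]
258 265 [136, 136, 138, 137, 135, 129, 130, 134, 135, 137, 137, 137, 135, 133, 135]
279 284 [137, 136, 138, 139, 139, 137, 129, 129, 135, 136, 136, 137, 135, 133, 128]
285 288 [135, 136, 136, 138, 139, 136, 128, 127, 133, 135, 134, 134, 134, 133, 129]
294 305 [127, 121, 122, 124, 128, 128, 124, 111, 95, 88, 91, 100, 115, 128, 134]
268 275 [136, 136, 139, 139, 139, 131, 113, 89, 81, 77, 82, 105, 124, 131, 133]
```

View pics/t9c.png

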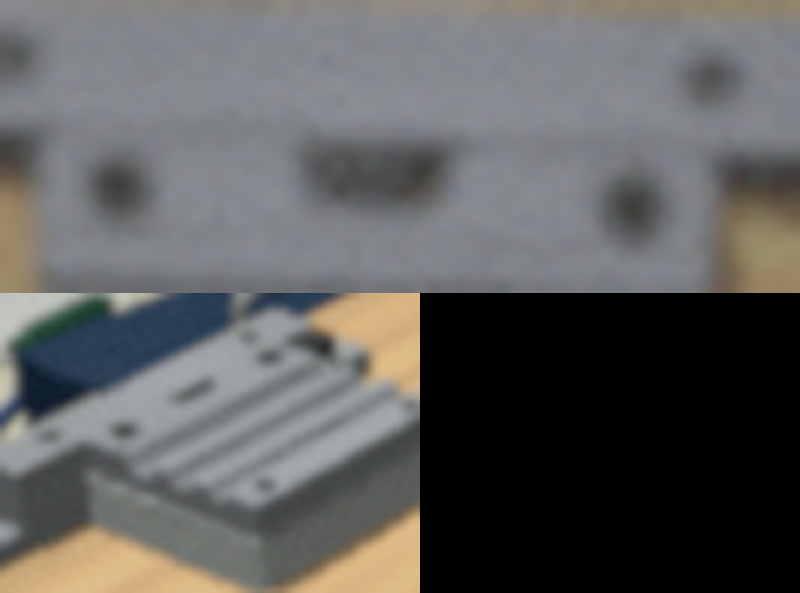

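The seam is only a faint line, equal left and right (under about 0.5 mm), with the key inside the keyway. The arm is clear, so I hand in.

```bash
python3 -c "
from h import *
s=manip.read_state(); print(s['time_s'],s['force'],np.abs(s['qd']).max()); print(manip.hand_in())"
```

```text
21.65 [-0.65375479  1.40627998  0.15416025] 3.3520428211599094
the job is handed in; nothing more can be done
None
```

The die block is seated: the fence's key is in the keyway and the keyed side sits flush against the fence. I handed the job in at 21.7 s of robot time, with the gripper clear of everything.

**What I did:**
- **Turning:** I turned the block from about 49° with closed-finger pushes on its left side, its rear side and then its right side.
- **Seating:** Two open-finger pushes on the rear side followed. The first squared the block to the fence, and the second drove it home until it stopped at 16 N. I then pressed to about 32 N and it did not move further.

**Last checks:**
- **Seam:** It shows as a faint, even line on both sides, which I estimate at under 0.5 mm.
- **Angle:** The block's yaw of -0.6° matches the fence's -0.6°.
- **Disagreement:** Measuring from the block's rear edge puts its front about 5 mm short of the fence. I put this down to the camera also seeing the rear face, since the seam and the stop against the fence say otherwise.
- **Off-target forces:** On one descent the fingertips touched the board at about 11 N. During the final press the tool sank slightly and read up to 28 N upward.
- **Not checked:** I did not measure the rollers, brush and spanner again afterwards. My moves stayed well away from them.

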